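# Step the copy stand's filter wheel round to the polariser

## Task

The polariser has to be in front of the copy-stand camera to cut the glare on the old binding. With a fingertip, push the filter wheel round by its tabs, either way, until the polariser (the filter in the tall knurled ring, at the place labelled with three dots) has clicked into place straight below the lens, then draw the hand clear. Push gently and only push: do not grip the tabs or pick anything up, keep off the filters and the camera with its lens, and leave the book and the other things around the stand where they are.

Things in the scene. Friction and masses are not known exactly. Their poses are not given: they have to be found in the camera images.
- stand: Copy stand, fixed, place and yaw vary. Origin on the table below the wheel's vertical axle; y points from the axle to lens and column. Grey board x -160..160, y -150..260 mm, top at 18 mm; 40 mm square column at y = 215 mm, 418 mm high; 34 mm wide bar under the wheel, from column to axle only. Things on the board stay below 120 mm. The wheel's half away from the lens is free above and below.
- camera: Camera with macro lens and carriage, fixed on the column, same origin and axes as the stand. Black lens barrel 42 mm in diameter, pointing down, from 190 to 260 mm above the table, axis at stand y = 55 mm; camera body 50 x 50 mm up to 330 mm; arm 30 mm wide back to the column. Not to be touched.
- lens_axis (a point): Centre of the lens's front face, 190 mm above the table, 55 mm from the wheel's axle.
- filter_wheel (a joint): Turn of the wheel, rad, counter-clockwise from above; 0 (and each full turn) = polariser under the lens. No stops. Dark disc 172 mm wide, 165-171 mm above the table, five places 72 degrees apart, each with a sprung detent; it starts in one of the other four (settled within 1 s). A tab takes up to 5 N, most just before half a step; past half the wheel snaps on by itself into the next detent and stays.
- tabs: The five aluminium tabs, one per place, pointing straight out of the rim; origin on the axle, 165 mm above the table, turning with the wheel. Each is a flat bar 12 mm wide, 86 to 118 mm from the axle, 165 to 171 mm above the table; its outer 8 mm is turned up to 181 mm. They are pushed sideways, along the rim.
- tab_1 (a point): Tab of the place with one dot (slim filter): middle of the tab's upper face, 105 mm from the axle, 171 mm above the table. Counter-clockwise from above the places follow 1, 2, 3, 4, 5. Each tab lies on the line from the axle through its own filter; the white label dots, 5 mm wide, lie between filter and tab.
- tab_2 (a point): The same for two dots (slim-ringed filter).
- tab_3 (a point): The same for three dots: the polariser's own tab.
- tab_4 (a point): The same for four dots (slim-ringed filter).
- tab_5 (a point): The same for five dots (solid blanking cap).
- polariser (a point): Centre of the top of the polariser's ring, 55 mm from the axle, 185 mm above the table. The ring is knurled aluminium, 49 mm in diameter with an 8 mm wide rim, 14 mm high above the disc; the other four are 39 mm in diameter and only 4 mm high (three slim-rimmed glasses and a solid cap).
- filters: The five filters in their rings, on the disc; origin on the axle, 165 mm above the table, turning with the wheel. Not to be touched.
- book: Old brown leather book with brass clasps, 140 x 190 x 45 mm, lying on the board below the lens; origin at the centre of its underside. Bystander.
- blower: Black rubber air blower, standing on the board, 48 mm in diameter, 98 mm high with its nozzle; origin under its centre. Bystander.
- loupe: Black stand loupe, 40 mm in diameter, 40 mm high, on the board; origin under its centre. Bystander.
- spare_filter: Loose filter in an aluminium ring, 43 mm in diameter, 7 mm high, lying on the board; origin under its centre. Bystander, not the one to use.
- weight: Brass paper weight with a small knob, 40 mm in diameter, 48 mm high, on the board; origin under its centre. Bystander.
- brush: Dusting brush lying on the table right of the stand. Bystander.
- folder: Bone folder, 20 x 130 x 5 mm, lying on the table right of the stand. Bystander.

How it is judged (in metres and radians):
On the way, in this order (a step that is already met when the one before it is completed fails the run):
1. a finger pushes on a tab while the polariser is still away from the lens (contact force between the fingers and tabs above 0.5 N and horizontal distance between polariser and lens_axis above 0.012 m).
2. the polariser is straight below the lens (horizontal distance between polariser and lens_axis below 0.004 m), for 0.2 s.
At the end, for the whole second after the job is handed in: The polariser's centre is within 4 mm of the lens axis seen from above and the wheel is at rest in its detent; the book and the other loose things are within 15 mm of where they were (horizontal distance between polariser and lens_axis below 0.004 m and velocity of joint filter_wheel between -0.05 and 0.05 rad/s and distance of each of book, blower, loupe, spare_filter, weight, brush, folder from where it was at the start of the episode below 0.015 m); the robot touches nothing.
It fails at once if a tab is gripped or forced (more than 30 N between fingers and tabs) (contact force between the fingers and tabs above 30 N).
It fails at once if a filter is touched (more than 1 N) (contact force between anything else and filters above 1 N).
It fails at once if the camera or its lens is touched (more than 1 N) (contact force between anything else and camera above 1 N).
It fails at once if a bystander is picked up, carried or knocked (moved more than 15 mm) (distance of any of book, blower, loupe, spare_filter, weight, brush, folder from where it was at the start of the episode above 0.015 m).
It fails at once if the blower or the loupe is tipped over (angle between any of blower, loupe's own z axis and vertical above 0.35 rad).
It also fails if it takes over 45 s, if anything falls off the work surface, if the arm or the gripper's body presses on something with over 40 N, if the wrist force passes 120 N, or if a joint passes its speed limit or range.

## Robot

A 7-joint arm with a two-finger parallel gripper is mounted at the origin on the work surface. World frame = base frame: x ahead of the robot, y to its left, z up, the work surface at z = 0. Lengths are in m, angles in degrees, forces in N, time in s.
With the tool pointing down it reaches from about 0.425 to 0.925 m from the base axis. Payload 6.8 kg.
Tool frame: the origin (TCP) lies midway between the tips of the shut fingers; the grasp point (between the pads) lies 19 mm behind it; z points along the fingers, y is the line along which they close (so a half turn about z gives the same grasp; the last joint's range is limited). The gripper opens to 85 mm and grips with 20 to 120 N. Pads are 22 mm wide; open, the fingers measure 114 mm over their backs; the gripper's body (76 mm by 85 mm) begins 54 mm behind the grasp point. The pads swing forward as they close: fully open they stand 13 mm farther back than shut.
Start: joints at [65.082, 27.33, 1.283, 89.118, -0.659, 63.558, -4.761], TCP at [0.217, -0.639, 0.231] pointing down, gripper open.
Joint ranges: [-169.35, 169.35], [-19.33, 120.38], [-80.79, 83.38], [13.8, 139.57], [-78.32, 258.32], [9.67, 109.79], [-169.56, 169.56]. Speed limits (degrees/s): [136.94, 136.94, 180, 180, 180, 180, 180].

## Interface

Orientations are given as a 3x3 rotation matrix whose columns are the frame's x, y, z axes.
In Python, from cell import telemetry, imaging, job gives the robot as it stands.
- The arm moves only by the tool drive_tool, never from a script. Its argument "series" is a list of rows, each a list of 5 numbers: the shift along the world's x, y, z in cm, then the turn about the world's z in rad, then the finger opening in cm, from 0 to 8.54. In form: [[x, y, z, turn, hand], ...]. A call has 1 to 5 rows; each row shifts and turns the commanded pose from where the row before left it; what a row does not reach is not made up. A row lasts 1/10 s, in which the tool goes at most 50 mm and 8.59 degrees, less where a joint would pass 70% of its speed; a pose out of reach is approached as far as the arm can. A call is refused whole if a number of a shift passes 5 or a number of a turn 0.15, either way. A call with a gripper value outside its range is refused whole. The fingers move at their own pace and stop on an object; "squeeze" is the grip in N (left out, the last holds). Time passes only in rows, so rows that do not move let the fingers close. It gives the time, the measured TCP pose, the force, the opening and the grip force at its end, in the units of the state.
- telemetry.state(): the state, without advancing time (a new reading comes with each control period).
- imaging.camera(name): name is "scene" or "top" or "wrist"; returns a dict with "frame" (384x512x3 uint8, red, green, blue), "fx", "fy", "cx", "cy" (pixels), "pose" (4x4, takes a point from camera to world coordinates). Camera axes: x right, y down, z forward; pixel columns grow to the right and rows downward; lengths in m; the calibration is good to about 2 mm. A picture is of the moment at which its call begins. There is no depth.
- job.job_done(): hands the job in; it is judged then, once.
Trained networks look in a picture, given as the dict that the camera call returned (one of the last four; its "shot" number tells which), for a name from the list of things; names that differ only in an ending like _2 or _b are one class to them, and where a whole thing is asked for, a point or a joint stands for the part that bears it (a point fixed in the world has none). Each returns a list of dicts, best first, with "confidence" (0 to 1); they miss things now and then, are a little off and sometimes report something else, mostly with a low value. They report only what shows in the picture. A call takes as long as a camera call.
- imaging.cut_out(picture, query): "mask" (384x512 bool, what is visible of it) and "centre" ([column, row] in pixels, amid what is visible of it).
The state is a dict: "clock": time; "q": joint angles; "joint_velocities": joint speeds; "tau": joint torques, N m; "tool_pos": TCP position; "ee_rot": TCP orientation; "contact_force": force on the tool from outside, world axes, zero at the start; "moment": the same for the moment, N m; "width": finger opening in m; "grip_force": force on a finger pad.
Only numpy, scipy, OpenCV 4.12 (cv2) and the standard library are available. Lean on these libraries where they do the work, as an engineer would, in place of code of your own. Each camera call takes 0.05 s, during which the arm holds its last target. There are 200 camera calls.

## Working session

There is one attempt and no reset: what is moved stays moved. The work goes in short steps, Python scripts to look and compute and a tool call to move; the robot and the scene stay as the last step left them, time stands still between calls to the robot, and variables do not carry over. Pictures are saved under pics/ and viewed, at most 10 in all, crops included, and the job is handed in when it is done.

Besides the shell and the picture viewer there is one more tool, called after "Emit:" in YAML: its name, and indented under it one key for each argument. drive_tool: Moves the arm, as the interface text tells. Its arguments: {"type":"object","properties":{"series":{"type":"array","items":{"type":"array","items":{"type":"number"}}},"squeeze":{"type":"number"}},"required":["series"]}

```bash
mkdir -p pics; python3 - <<'E'
from cell import telemetry, imaging
import cv2, numpy as np
s=telemetry.state();print(s['clock'],s['tool_pos'],s['ee_rot'])
for n in("top","scene"):
    p=imaging.camera(n);cv2.imwrite(f"pics/{n}0.png",cv2.resize(p["frame"][:,:,::-1],(800,600),interpolation=cv2.INTER_CUBIC))
    print(n,p['fx'],p['cx'],p['cy'],np.round(p['pose'],3).tolist())
    for q in("tab_1","polariser","filter_wheel","camera","stand"):
        for d in imaging.cut_out(p,q)[:6]: print(q,round(d['confidence'],2),np.round(d['centre']),d['mask'].sum())
E
```

```text
0.0 [ 0.21648475 -0.63872091  0.23034483] [[ 9.47079474e-01  3.20998445e-01 -6.83907849e-04]
 [ 3.20999153e-01 -9.47078021e-01  1.66319979e-03]
 [-1.13829547e-04 -1.79471622e-03 -9.99998383e-01]]
top 435.13793472540283 258.77212010079734 182.93816016615074 [[0.03, -0.995, 0.092, 0.386], [-1.0, -0.03, -0.004, -0.162], [0.007, -0.092, -0.996, 1.135], [0.0, 0.0, 0.0, 1.0]]
tab_1 0.86 [165. 159.] 4631
polariser 0.7 [118. 176.] 542
polariser 0.68 [171. 160.] 4534
filter_wheel 0.69 [164. 158.] 4327
camera 0.58 [ 82. 138.] 3172
camera 0.27 [120. 178.] 556
stand 0.7 [145. 154.] 20930
stand 0.23 [ 79. 136.] 3163
scene 394.687335554178 257.8746381453556 186.34698963924748 [[-0.367, 0.779, -0.508, 0.912], [0.93, 0.298, -0.215, 0.044], [-0.016, -0.552, -0.834, 0.866], [0.0, 0.0, 0.0, 1.0]]
tab_1 0.7 [331. 235.] 5218
polariser 0.91 [333. 239.] 5431
filter_wheel 0.84 [328. 238.] 5137
camera 0.78 [438. 236.] 5566
camera 0.33 [313. 195.] 99
camera 0.18 [331. 272.] 492
stand 0.89 [379. 265.] 29698
stand 0.18 [333. 242.] 5369
```

View pics/top0.png

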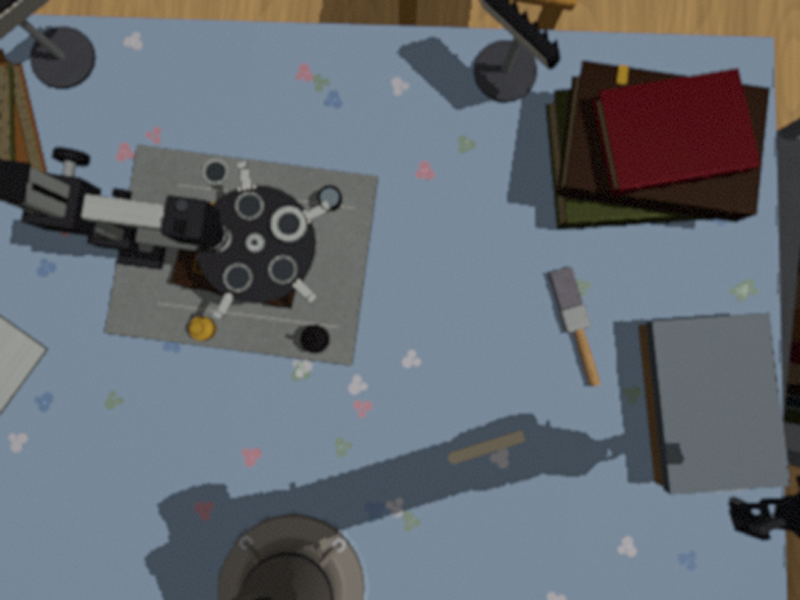

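View pics/scene0.png

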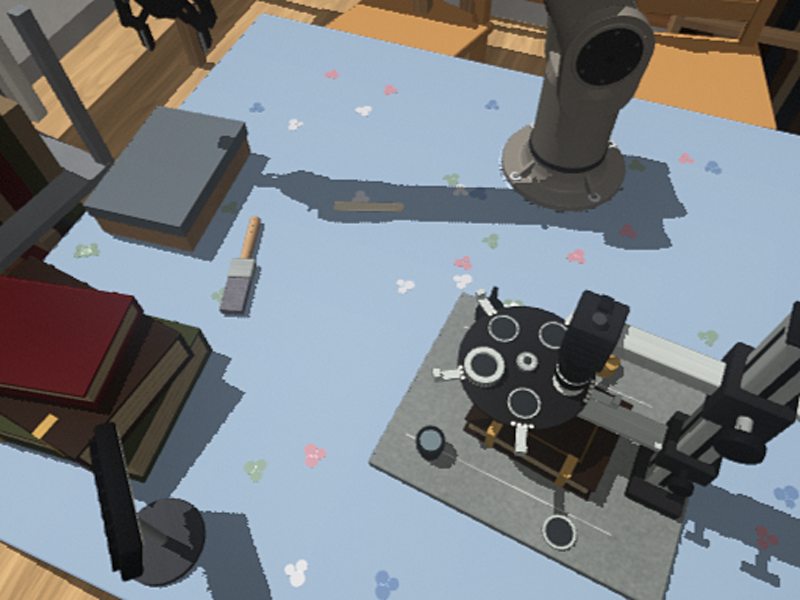

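Both views show the polariser (wide bright ring) at top-view (289,222), the axle at (255,242) and the lens to the left of it. The polariser is two steps away from the lens, and the free half of the wheel faces right. Next I'll fit the wheel's pose from the ring and tab pixels.

```bash
cat > h.py <<'E'
import numpy as np
from scipy.optimize import least_squares
def ray(p,uv,z):
    u=np.array([(uv[0]-p['cx'])/p['fx'],(uv[1]-p['cy'])/p['fy'],1]);P=np.array(p['pose']);d=P[:3,:3]@u;o=P[:3,3]
    return (o+d*(z-o[2])/d[2])[:2]
def fit(p,obs):  # obs: (uv in 800x600, z, r, place offset steps)
    pts=[(ray(p,(np.array(o[0])+.5)/1.5625-.5,o[1]),o[2],o[3]) for o in obs]
    f=lambda x:np.concatenate([x[:2]+r*np.array([np.cos(x[2]+k*2*np.pi/5),np.sin(x[2]+k*2*np.pi/5)])-q for q,r,k in pts])
    s=least_squares(f,[.53,.05,-1]);return s.x,np.abs(s.fun).max(),np.round(s.fun,4)
E
python3 - <<'E'
from cell import imaging
from h import *
p=imaging.camera("top")
x,m,r=fit(p,[((289,222),.185,55e-3,0),((250,207),.175,55e-3,1),((283,269),.175,55e-3,-1),((237,277),.175,55e-3,-2),((255,242),.175,0,0)])
print('top',x[:2],np.degrees(x[2]),m,r.tolist())
a=[ray(p,np.array(q)/1.5625,.018) for q in((140,147),(377,177),(352,363),(106,332))]
d=a[0]-a[1];print('board',np.round(a,3).tolist(),np.degrees(np.arctan2(d[1],d[0])))
p=imaging.camera("scene")
x,m,r=fit(p,[((485,366),.185,55e-3,0),((524,403),.175,55e-3,1),((503,328),.175,55e-3,-1),((527,361),.175,0,0)])
print('scene',x[:2],np.degrees(x[2]),m,r.tolist())
E
```

```text
top [0.53096964 0.04848399] -60.09654360301707 0.0027469476021083628 [-0.0018, 0.0005, 0.0027, 0.0011, -0.0001, 0.0002, -0.0001, -0.0011, -0.0007, -0.0006]
board [[0.71, 0.284], [0.671, -0.115], [0.361, -0.085], [0.399, 0.319]] 84.44009871575615
scene [0.53336769 0.04834313] -59.05702417716108 0.0013694761640220543 [-0.0009, -0.001, -0.0007, 0.001, 0.0002, -0.0001, 0.0014, 0.0001]
```

Emit:
drive_tool:
  series:
    - [0,0,4,0,0]
    - [1.5,2.5,3,0,0]
    - [2.7,4,0,0,0]
    - [2.7,4,0,0,0]
    - [2.7,4,0,0,0]
  squeeze: 20

```text
clock: 1.2
tool_pos: [0.3135, -0.4928, 0.3017]
ee_rot: [[0.947, 0.321, 0.001], [0.321, -0.947, -0.001], [0.0, 0.001, -1.0]]
contact_force: [0.3, 0.2, -0.0]
width: 0.0122
grip_force: 0.0
```

Emit:
drive_tool:
  series:
    - [2.7,4,0,0,0]
    - [2.7,4,0,0,0]
    - [2.7,4,0,0,0]
    - [2.7,4,0,0,0]
    - [2.7,4,0,0,0]

```text
clock: 1.7
tool_pos: [0.4485, -0.2926, 0.3017]
ee_rot: [[0.947, 0.321, 0.001], [0.321, -0.947, -0.001], [0.0, 0.001, -1.0]]
contact_force: [0.3, -0.6, -0.3]
width: -0.0002
grip_force: 0.0
```

Emit:
drive_tool:
  series:
    - [2.7,4,0,0,0]
    - [2.7,4,0,0,0]
    - [2.7,4,0,0,0]
    - [1,1,0,0,0]
    - [0,0,0,0,0]

```text
clock: 2.2
tool_pos: [0.5402, -0.1614, 0.3013]
ee_rot: [[0.945, 0.326, 0.001], [0.326, -0.945, 0.001], [0.001, -0.001, -1.0]]
contact_force: [-0.1, -0.5, 1.4]
width: -0.0001
grip_force: 0.0
```

Emit:
drive_tool:
  series:
    - [0,0,-5,-0.1,0]
    - [0,0,-5,-0.05,0]
    - [0,0,-4.3,0,0]
    - [0,4,0,0,0]
    - [0,0,0,0,0]

```text
clock: 2.7
tool_pos: [0.5372, -0.121, 0.1567]
ee_rot: [[0.984, 0.179, -0.003], [0.179, -0.984, 0.002], [-0.003, -0.003, -1.0]]
contact_force: [0.1, 0.6, 0.7]
width: 0.0001
grip_force: 0.0
```

Emit:
drive_tool:
  series:
    - [0,2,0,0,0]
    - [0,2,0,0,0]
    - [0.3,1.5,0,0,0]
    - [0,0,0,0,0]

```text
clock: 3.1
tool_pos: [0.542, -0.0687, 0.1589]
ee_rot: [[0.984, 0.177, 0.001], [0.177, -0.984, 0.0], [0.001, 0.0, -1.0]]
contact_force: [0.5, -0.2, 0.2]
width: -0.0002
grip_force: 0.0
```

```bash
python3 - <<'E'
from cell import imaging
import cv2
for n,(a,b,c,d) in {"top":(60,180,90,250),"scene":(150,340,230,480)}.items():
    p=imaging.camera(n);cv2.imwrite(f"pics/{n}1.png",cv2.resize(p["frame"][a:b,c:d,::-1],None,fx=3,fy=3,interpolation=cv2.INTER_CUBIC))
t,s=cv2.imread("pics/top1.png"),cv2.imread("pics/scene1.png")
import numpy as np
im=np.zeros((600,800,3),np.uint8);im[:s.shape[0]-0,:400]=cv2.resize(s,(400,304)) if 0 else 0
s=cv2.resize(s,(400,176));im[:]=0
cv2.imwrite("pics/near1.png",cv2.imread("pics/top1.png"))
E
```

```text
(no output)
```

View pics/scene1.png

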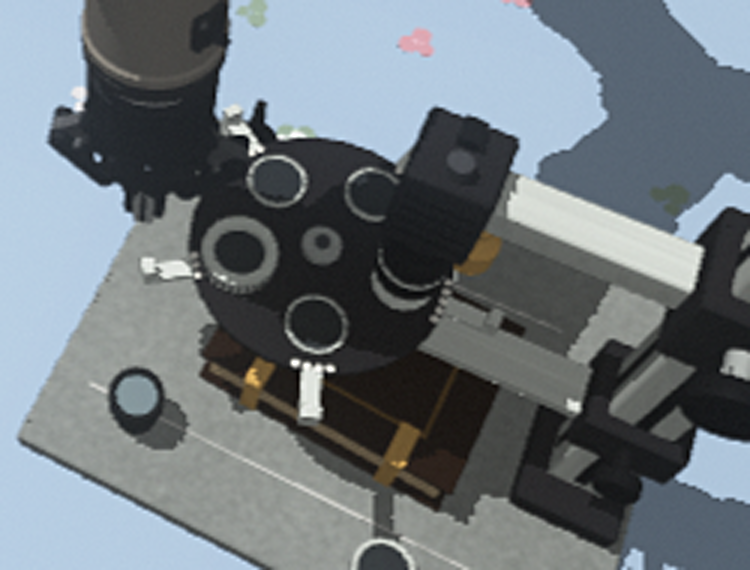

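The fingertips (crop 145,205) hang between two tabs, clear of the disc and behind the polariser's tab at (170,268). Now I'll push along the rim.

Emit:
drive_tool:
  series:
    - [1,0.4,0,0.05,0]
    - [1,0.2,0,0.08,0]
    - [0.9,0.3,0,0.08,0]
    - [0.5,0.2,0,0.04,0]
    - [0.5,0.2,0,0.04,0]

```text
clock: 3.7
tool_pos: [0.5805, -0.059, 0.1583]
ee_rot: [[0.894, 0.449, -0.001], [0.449, -0.894, -0.001], [-0.001, 0.001, -1.0]]
contact_force: [-0.2, 0.3, 0.9]
width: 0.0
grip_force: 0.5
```

Emit:
drive_tool:
  series:
    - [0.5,0.2,0,0.04,0]
    - [0.4,0.3,0,0.04,0]
    - [0.4,0.3,0,0.04,0]
    - [0.4,0.3,0,0.04,0]

```text
clock: 4.1
tool_pos: [0.5974, -0.049, 0.1582]
ee_rot: [[0.811, 0.585, -0.001], [0.585, -0.811, -0.002], [-0.002, 0.001, -1.0]]
contact_force: [-0.4, -2.1, -0.1]
width: 0.0002
grip_force: 0.9
```

Emit:
drive_tool:
  series:
    - [0.4,0.4,0,0.05,0]
    - [0.4,0.4,0,0.05,0]
    - [0.3,0.4,0,0.04,0]
    - [0.3,0.4,0,0.04,0]
    - [0.3,0.4,0,0.04,0]

```text
clock: 4.6
tool_pos: [0.6147, -0.0272, 0.1582]
ee_rot: [[0.662, 0.75, -0.0], [0.75, -0.662, -0.002], [-0.001, 0.001, -1.0]]
contact_force: [0.7, -5.4, -1.8]
width: 0.0001
grip_force: 2.0
```

Emit:
drive_tool:
  series:
    - [0.3,0.5,0,0.05,0]
    - [0.3,0.5,0,0.05,0]
    - [0.2,0.5,0,0.04,0]
    - [0.2,0.5,0,0.04,0]

```text
clock: 5.0
tool_pos: [0.6249, -0.0039, 0.1584]
ee_rot: [[0.515, 0.857, 0.0], [0.857, -0.515, 0.001], [0.001, -0.0, -1.0]]
contact_force: [0.7, -0.0, 0.3]
width: -0.0
grip_force: 0.0
```

Emit:
drive_tool:
  series:
    - [4,-2.3,0,0,0]
    - [2,-1.7,0,0,0]
    - [-2.5,-2,0,-0.14,0]
    - [-3.4,-2.4,0,-0.14,0]
    - [-3.4,-2.4,0,-0.14,0]

```text
clock: 5.5
tool_pos: [0.5911, -0.1124, 0.158]
ee_rot: [[0.823, 0.568, 0.0], [0.568, -0.823, 0.002], [0.001, -0.001, -1.0]]
contact_force: [0.2, -0.1, 0.5]
width: 0.0
grip_force: 0.0
```

Emit:
drive_tool:
  series:
    - [-2.5,0,0,-0.14,0]
    - [-2.5,0,0,-0.14,0]
    - [0,0,0,-0.14,0]
    - [0,0,0,0,0]
    - [0,0,0,0,0]

```text
clock: 6.0
tool_pos: [0.5424, -0.1123, 0.1586]
ee_rot: [[0.982, 0.191, 0.001], [0.191, -0.982, 0.0], [0.001, -0.0, -1.0]]
contact_force: [0.7, 0.8, -0.9]
width: -0.0002
grip_force: 0.0
```

```bash
python3 - <<'E'
from cell import imaging
import cv2
p=imaging.camera("scene");cv2.imwrite("pics/scene2.png",cv2.resize(p["frame"][150:340,230:480,::-1],None,fx=3,fy=3,interpolation=cv2.INTER_CUBIC))
E
```

```text
(no output)
```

View pics/scene2.png

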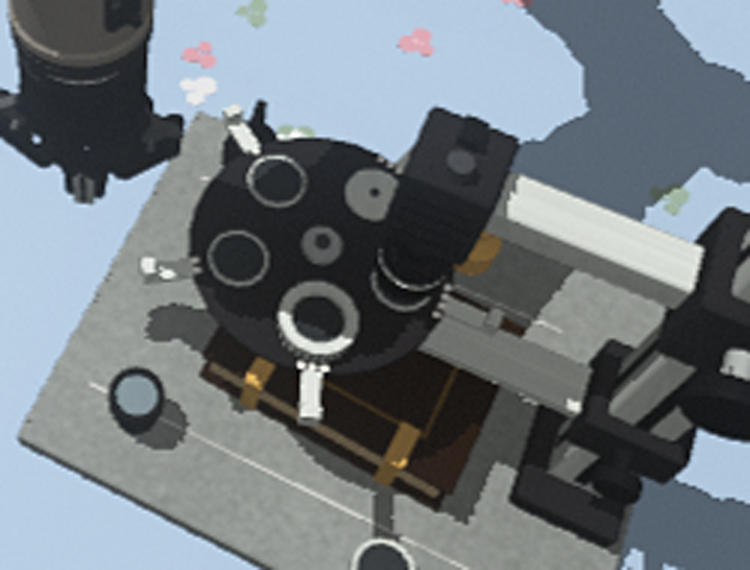

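The first step clicked in: the polariser is now at crop (318,318), one step short of the lens, and the next tab is at (170,268). I'll repeat the push.

Emit:
drive_tool:
  series:
    - [0,2.2,0,0,0]
    - [0,2.1,0,0,0]
    - [1,0.4,0,0.05,0]
    - [1,0.2,0,0.08,0]
    - [0.9,0.3,0,0.08,0]

```text
clock: 6.55
tool_pos: [0.5717, -0.0605, 0.1582]
ee_rot: [[0.92, 0.393, 0.0], [0.393, -0.92, 0.001], [0.001, -0.0, -1.0]]
contact_force: [0.9, 0.2, -0.1]
width: -0.0
grip_force: 0.0
```

Emit:
drive_tool:
  series:
    - [0.5,0.2,0,0.04,0]
    - [0.5,0.2,0,0.04,0]
    - [0.5,0.2,0,0.04,0]
    - [0.4,0.3,0,0.04,0]
    - [0.4,0.3,0,0.04,0]

```text
clock: 7.05
tool_pos: [0.5941, -0.0496, 0.158]
ee_rot: [[0.825, 0.566, -0.001], [0.566, -0.825, -0.0], [-0.001, -0.0, -1.0]]
contact_force: [-0.3, -2.0, 0.3]
width: 0.0
grip_force: 0.8
```

Emit:
drive_tool:
  series:
    - [0.4,0.3,0,0.04,0]
    - [0.4,0.4,0,0.05,0]
    - [0.4,0.4,0,0.05,0]
    - [0.3,0.4,0,0.04,0]
    - [0.3,0.4,0,0.04,0]

```text
clock: 7.55
tool_pos: [0.612, -0.031, 0.158]
ee_rot: [[0.682, 0.731, -0.0], [0.731, -0.682, -0.001], [-0.001, 0.0, -1.0]]
contact_force: [-0.5, -4.2, -0.2]
width: 0.0005
grip_force: 1.6
```

Emit:
drive_tool:
  series:
    - [0.3,0.4,0,0.04,0]
    - [0.3,0.5,0,0.05,0]
    - [0.3,0.5,0,0.05,0]
    - [0.2,0.5,0,0.04,0]
    - [0.2,0.5,0,0.04,0]

```text
clock: 8.05
tool_pos: [0.6249, -0.0047, 0.1584]
ee_rot: [[0.506, 0.863, 0.0], [0.863, -0.506, 0.001], [0.001, -0.0, -1.0]]
contact_force: [-1.4, -0.1, 0.3]
width: -0.0
grip_force: 0.0
```

Snapped over again. I'll draw the hand clear and check.

Emit:
drive_tool:
  series:
    - [4,-2.3,0,0,0]
    - [2,-1.7,0,0,0]
    - [0,-4,2,0,0]
    - [0,-4,3,0,0]
    - [-2,-4,3,0,0]

```text
clock: 8.55
tool_pos: [0.6676, -0.1633, 0.2367]
ee_rot: [[0.506, 0.862, 0.001], [0.862, -0.506, 0.002], [0.002, -0.0, -1.0]]
contact_force: [0.9, -0.7, -0.3]
width: 0.0002
grip_force: 0.0
```

Emit:
drive_tool:
  series:
    - [-2,-4,2,0,0]
    - [0,0,0,0,0]
    - [0,0,0,0,0]
    - [0,0,0,0,0]
    - [0,0,0,0,0]

```text
clock: 9.05
tool_pos: [0.6465, -0.2009, 0.2554]
ee_rot: [[0.506, 0.863, -0.001], [0.863, -0.506, 0.002], [0.001, -0.002, -1.0]]
contact_force: [-0.1, 0.2, -0.3]
width: -0.0004
grip_force: 0.0
```

```bash
python3 - <<'E'
from cell import imaging
import cv2
p=imaging.camera("scene");cv2.imwrite("pics/scene3.png",cv2.resize(p["frame"][150:340,230:480,::-1],None,fx=3,fy=3,interpolation=cv2.INTER_CUBIC))
E
```

```text
(no output)
```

View pics/scene3.png

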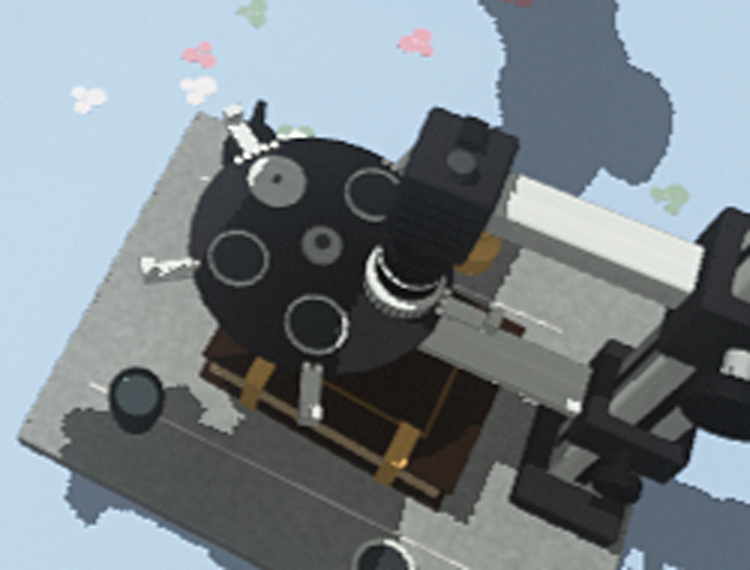

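The knurled ring is now below the lens at crop (405,280). The tabs are back at their detent pixels, (170,268) and (312,395), and the bystanders are unmoved. Handing in.

```bash
python3 -c "
from cell import job;print(job.job_done())"
```

```text
the job is handed in; nothing more can be done
None
```

The polariser has clicked into place below the lens after two gentle counter-clockwise tab pushes, the hand is clear, and the job is handed in; no verdict came back.

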